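# Put the lock cylinders away by length

### The job

Put the four loose lock cylinders away in the stock tray: lay each one flat in the insert whose pocket is cut for its length, shortest cylinder in the shortest pocket and so on, right down on the pocket floor. The padlocks are not part of this; leave them where they lie.

Things in the scene. Friction and masses are not known exactly. Their poses are not given: they have to be found in the camera images.
- cylinder_40: satin-grey euro-profile lock cylinder lying flat, 40 mm long (shortest; a half cylinder, brass key face at its -x end only), 40 x 33 x 17 mm (x, y, z). Origin: centre of its underside; x along its length, y across, z up. Round barrel 17 mm thick along the +y side, flat web 10 mm thick (3.5 to 13.5 mm up) along -y. Grip across the 33 mm width at mid-length. About 0.12 kg.
- cylinder_58: satin-grey euro-profile lock cylinder lying flat, 58 mm long (brass key face at each end), 58 x 33 x 17 mm (x, y, z). Origin: centre of its underside; x along its length, y across, z up. Round barrel 17 mm thick along the +y side, flat web 10 mm thick (3.5 to 13.5 mm up) along -y. Grip across the 33 mm width at mid-length. About 0.17 kg.
- cylinder_76: satin-grey euro-profile lock cylinder lying flat, 76 mm long (brass key face at each end), 76 x 33 x 17 mm (x, y, z). Origin: centre of its underside; x along its length, y across, z up. Round barrel 17 mm thick along the +y side, flat web 10 mm thick (3.5 to 13.5 mm up) along -y. Grip across the 33 mm width at mid-length. About 0.22 kg.
- cylinder_94: satin-grey euro-profile lock cylinder lying flat, 94 mm long (brass key face at each end), 94 x 33 x 17 mm (x, y, z). Origin: centre of its underside; x along its length, y across, z up. Round barrel 17 mm thick along the +y side, flat web 10 mm thick (3.5 to 13.5 mm up) along -y. Grip across the 33 mm width at mid-length. About 0.27 kg.
- insert_40: fixed black insert; blue-floored pocket 52 x 45 mm (x, y) for the 40 mm cylinder; 118 x 66 x 16 mm, one of four in a row 67 mm apart along y (any order) in a grey tray (rim 16.5 mm high). Origin: underside centre, 3 mm over the bench, z up. Pocket centred, floor 6 mm and rim 16 mm above origin. A finger channel, 40 mm wide (x) and pocket-deep, crosses all inserts and the tray ends along y.
- insert_58: fixed black insert; blue-floored pocket 70 x 45 mm (x, y) for the 58 mm cylinder; 118 x 66 x 16 mm, one of four in a row 67 mm apart along y (any order) in a grey tray (rim 16.5 mm high). Origin: underside centre, 3 mm over the bench, z up. Pocket centred, floor 6 mm and rim 16 mm above origin. A finger channel, 40 mm wide (x) and pocket-deep, crosses all inserts and the tray ends along y.
- insert_76: fixed black insert; blue-floored pocket 88 x 45 mm (x, y) for the 76 mm cylinder; 118 x 66 x 16 mm, one of four in a row 67 mm apart along y (any order) in a grey tray (rim 16.5 mm high). Origin: underside centre, 3 mm over the bench, z up. Pocket centred, floor 6 mm and rim 16 mm above origin. A finger channel, 40 mm wide (x) and pocket-deep, crosses all inserts and the tray ends along y.
- insert_94: fixed black insert; blue-floored pocket 106 x 45 mm (x, y) for the 94 mm cylinder; 118 x 66 x 16 mm, one of four in a row 67 mm apart along y (any order) in a grey tray (rim 16.5 mm high). Origin: underside centre, 3 mm over the bench, z up. Pocket centred, floor 6 mm and rim 16 mm above origin. A finger channel, 40 mm wide (x) and pocket-deep, crosses all inserts and the tray ends along y.
- padlock_small: small brass padlock lying flat at one side of the cylinders (left of the tray or at the right end of the row), 48 x 32 x 12 mm (x, y, z), shackle towards +x. Origin: centre of its underside. Stays where it is.
- padlock_steel: larger steel padlock lying flat at the other side, 67 x 45 x 16 mm (x, y, z), shackle towards +x. Origin: centre of its underside. Stays where it is.
There are look-alikes about, which are no part of the job. What is shaped like the cylinder_58 but pink or purple is not meant.

How it is judged (in metres and radians):
At the end, for the whole second after the job is handed in: Each of the four cylinders lies flat (within 7 degrees) and at rest on the floor of the pocket cut for it (underside within 3 mm of the floor's height), within 12 mm of the pocket's centre and lengthwise along it (within 20 degrees, either way round) (horizontal distance between cylinder_40 and insert_40 below 0.012 m and z of cylinder_40 in the frame of insert_40 between 0.003 and 0.009 m and angle between each of cylinder_40, cylinder_58, cylinder_76, cylinder_94's own z axis and vertical below 0.12 rad and angle between the x axis of cylinder_40 and the x axis of insert_40, either way round below 0.35 rad and linear speed of each of cylinder_40, cylinder_58, cylinder_76, cylinder_94 below 0.02 m/s and angular speed of each of cylinder_40, cylinder_58, cylinder_76, cylinder_94 below 0.2 rad/s and horizontal distance between cylinder_58 and insert_58 below 0.012 m and z of cylinder_58 in the frame of insert_58 between 0.003 and 0.009 m and angle between the x axis of cylinder_58 and the x axis of insert_58, either way round below 0.35 rad and horizontal distance between cylinder_76 and insert_76 below 0.012 m and z of cylinder_76 in the frame of insert_76 between 0.003 and 0.009 m and angle between the x axis of cylinder_76 and the x axis of insert_76, either way round below 0.35 rad and horizontal distance between cylinder_94 and insert_94 below 0.012 m and z of cylinder_94 in the frame of insert_94 between 0.003 and 0.009 m and angle between the x axis of cylinder_94 and the x axis of insert_94, either way round below 0.35 rad); the robot touches nothing.
It fails at once if a padlock was moved by more than 20 mm (distance of any of padlock_small, padlock_steel from where it was at the start of the episode above 0.02 m).
It also fails if it takes over 99 s, if anything falls off the work surface, if the arm or the gripper's body presses on something with over 40 N, if the wrist force passes 120 N, or if a joint passes its speed limit or range.

### The arm

A 6-joint arm with a two-finger parallel gripper is mounted at the origin on a cart in front of the work surface, level with it; the furniture and walls round the work are solid. World frame = base frame: x ahead of the robot, y to its left, z up, the work surface at z = 0. Lengths are in mm, angles in rad, forces in N, time in s.
With the tool pointing down it reaches from about 275 to 1000 mm from the base axis. Payload 8.4 kg.
Tool frame: the origin (TCP) lies at the very end of the fingers, on their centre line; the grasp point (between the pads) lies 19 mm behind it; z points along the fingers, y is the line along which they close (so a half turn about z gives the same grasp; the last joint's range is limited). The gripper opens to 85 mm and grips with 20 to 120 N. Pads are 22 mm wide; open, the fingers measure 114 mm over their backs; the gripper's body (76 mm by 85 mm) begins 54 mm behind the grasp point. The pads swing forward as they close: fully open they stand 13 mm farther back than shut.
Start: joints at [1.324, 0.353, 1.633, -0, 1.155, -0.002], TCP at [151.475, 606.369, 231.281] pointing down, gripper open.
Joint ranges: [-2.63, 2.63], [-0.92, 2.1], [0.06, 2.66], [-1.3, 4.44], [0, 2.69], [-3.02, 3.02]. Speed limits (rad/s): [2.22, 2.22, 2.79, 3.14, 3.14, 3.14].

### API

Orientations are given as [roll, pitch, yaw] about the fixed x, y, z axes, in that order (R = Rz(yaw) Ry(pitch) Rx(roll)).
In Python, from rig import sensors, grab_frame, camera_params, order gives the robot as it stands. The module is installed in compiled form; this text tells all that it offers.
- The arm moves only by the tool move_arm, never from a script. Its argument "motion" is a list of rows, each a list of 7 numbers: the turn, a rotation vector about the tool's x, y, z in normalised numbers (1 is pi rad), then the shift along the tool's x, y, z in parts of the range, where 1.0 means 0.5 m, then the finger opening in m, from 0 to 0.0854. A call has 1 to 8 rows; each row is the pose to reach, as a shift and turn from the pose commanded when the call began, along the tool's axes at that moment; what a row does not reach only later rows make up. A row lasts 1/8 s, in which the tool goes at most 62.5 mm and 10.7 degrees, less where a joint would pass 70% of its speed; a pose out of reach is approached as far as the arm can. No shift or turn number may pass 1 either way. A call with a gripper value outside its range is refused whole. The fingers move at their own pace and stop on an object; "grip_force" is the grip in N (left out, the last holds). Time passes only in rows, so rows that repeat a pose let the fingers close. It gives the time, the measured TCP pose, the force, the opening and the grip force at its end, in the units of the state.
- sensors.sense(): the state, without advancing time (a new reading comes with each control period).
- grab_frame(name): name is "scene" or "top"; returns (picture, depth): 420x560x3 uint8, red, green, blue; 420x560 float32, mm along the optical axis (not along the pixel's ray), 0 where there is no reading.
- camera_params(name): a dict with "camera_matrix" (3x3 intrinsics, pixels), "world_from_camera" (4x4, takes a point from camera to world coordinates). Camera axes: x right, y down, z forward; pixel columns grow to the right and rows downward; lengths in mm; the calibration is good to about 2 mm. A picture is of the moment at which its call begins. camera_params takes no time and is no camera call.
- order.sign_off(): hands the job in; it is judged then, once.
The state is a dict: "clock": time; "qpos": joint angles; "qvel": joint speeds; "joint_efforts": joint torques, N m; "eef_pos": TCP position; "tcp_rot": TCP orientation; "contact_force": force on the tool from outside, world axes, zero at the start; "wrist_torque": the same for the moment, N m; "opening": opening from 0.0 (shut) to 1.0 (fully open); "grasp_force": force on a finger pad.
Only numpy, scipy, OpenCV 4.12 (cv2) and the standard library are available. Lean on these libraries where they do the work, as an engineer would, in place of code of your own. Each camera call takes 0.05 s, during which the arm holds its last target. There are 200 camera calls.

## Working session

There is one attempt and no reset: what is moved stays moved. The work goes in short steps, Python scripts to look and compute and a tool call to move; the robot and the scene stay as the last step left them, time stands still between calls to the robot, and variables do not carry over. Pictures are saved under pics/ and viewed, at most 14 in all, crops included, and the job is handed in when it is done.

Besides the shell and the picture viewer there is one more tool, called after "Emit:" as name([rows], argument=value, ...), one row to a line, values as JSON. move_arm: Moves the arm, as the interface text tells. Its arguments: {"type":"object","properties":{"motion":{"type":"array","items":{"type":"array","items":{"type":"number"}}},"grip_force":{"type":"number"}},"required":["motion"]}

```bash
mkdir -p pics
python3 - <<'E'
from rig import sensors, grab_frame, camera_params
import cv2, numpy as np
print(sensors.sense())
for n in ("scene","top"):
    p,d=grab_frame(n); np.savez(n+"0.npz",p=p,d=d)
    cv2.imwrite(f"pics/{n}0.png",p[:,:,::-1])
    c=camera_params(n); print(n,np.round(c["camera_matrix"],1).tolist(),np.round(c["world_from_camera"],3).tolist(),(d>0).mean())
E
```

```text
{'clock': 0.0, 'qpos': array([ 1.32357043e+00,  3.53641183e-01,  1.63417061e+00, -5.34588198e-06,
        1.15517433e+00, -2.36341879e-03]), 'qvel': array([-4.58455079e-05,  3.41646361e-04, -3.12078488e-04,  1.31056700e-04,
       -1.88018991e-03, -9.36630358e-04]), 'joint_efforts': array([ 2.20273971e-03, -6.05259347e+01, -3.42082036e+01,  2.92805826e-04,
        9.24711727e-03,  1.08581210e-05]), 'eef_pos': array([151.37416487, 605.88796139, 230.55041823]), 'tcp_rot': array([-3.14019918e+00,  1.59440832e-06,  2.89673234e+00]), 'contact_force': array([ 0.00696875, -0.50765787,  0.15332104]), 'wrist_torque': array([-0.0256423,  0.0920817, -0.0282138]), 'grasp_force': 0.0, 'opening': 1.0015951938760523}
scene [[450.9, 0.0, 278.8], [0.0, 450.9, 206.8], [0.0, 0.0, 1.0]] [[0.874, -0.256, 0.414, -56.373], [-0.486, -0.431, 0.76, -694.666], [-0.016, -0.865, -0.501, 712.201], [0.0, 0.0, 0.0, 1.0]] 0.9960246598639456
top [[518.1, 0.0, 278.2], [0.0, 518.1, 204.7], [0.0, 0.0, 1.0]] [[0.013, -0.972, 0.234, 217.847], [-1.0, -0.013, 0.002, 332.241], [0.001, -0.234, -0.972, 1297.487], [0.0, 0.0, 0.0, 1.0]] 0.9958588435374149
```

View pics/scene0.png

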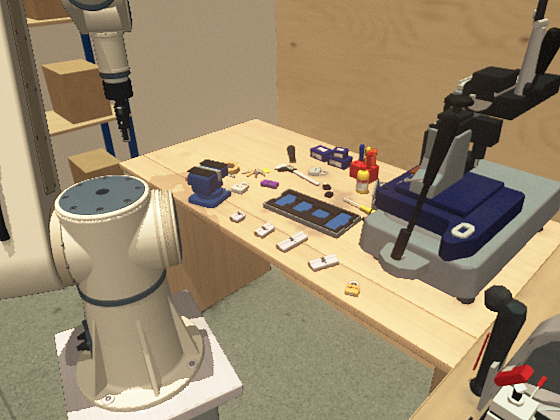

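View pics/top0.png

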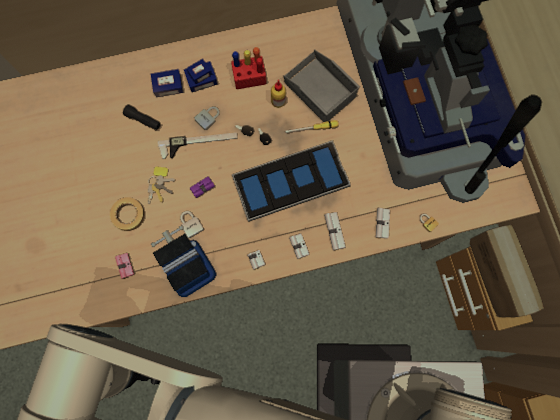

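The top view shows four grey cylinders at about (256,260), (299,246), (335,231) and (383,222), and the tray at (291,181). The small padlock is at (428,222) and the steel one at (191,224). The look-alikes are purple at (202,187) and pink at (124,265), so they are excluded by colour. Next is an enlarged crop, plus heights from both views.

```bash
cat > h.py <<'E'
import numpy as np, cv2
from rig import camera_params
def cloud(n,d):
    c=camera_params(n);K=np.array(c["camera_matrix"]);T=np.array(c["world_from_camera"])
    v,u=np.indices(d.shape)
    P=np.stack([(u-K[0,2])*d/K[0,0],(v-K[1,2])*d/K[1,1],d],-1)
    return P@T[:3,:3].T+T[:3,3]
def proj(n,X):
    c=camera_params(n);K=np.array(c["camera_matrix"]);T=np.linalg.inv(np.array(c["world_from_camera"]))
    q=(np.asarray(X)@T[:3,:3].T+T[:3,3])@K.T
    return q[...,:2]/q[...,2:]
E
python3 - <<'E'
from h import *
z=np.load("top0.npz");p,d=z["p"],z["d"];W=cloud("top",d)
cv2.imwrite("pics/crop.png",cv2.resize(p[140:290,220:450,::-1],None,fx=3.4,fy=3.4,interpolation=cv2.INTER_CUBIC))
zs=np.load("scene0.npz");S=cloud("scene",zs["d"])
for n,(u,v) in dict(a=(256,260),b=(299,246),c=(335,231),d=(383,222)).items():
    m=np.zeros(d.shape,bool);m[v-28:v+28,u-20:u+20]=1
    t=W[m&(W[...,2]>5)&(d>0)]
    r=cv2.minAreaRect(t[:,:2].astype(np.float32))
    box=cv2.boxPoints(r)
    L=np.linalg.norm(box[0]-box[1]),np.linalg.norm(box[1]-box[2])
    i=int(L[1]>L[0]);e=box[i+1]-box[i]
    c=np.array(r[0]);s=S[(np.hypot(*(S[...,:2]-c).transpose(2,0,1))<60)&(S[...,2]>5)]
    print(n,np.round(c,1),np.round(sorted(L),1),"ang",round(np.degrees(np.arctan2(e[1],e[0]))%180,1),"ztop",np.percentile(t[:,2],[50,95]).round(1),"table",np.median(W[m&(W[...,2]<5)][:,2]).round(1),
     "scene c",np.round(cv2.minAreaRect(s[:,:2].astype(np.float32))[:2],1).tolist(),np.percentile(s[:,2],95).round(1))
hsv=cv2.cvtColor(p,cv2.COLOR_RGB2HSV)
m=((hsv[...,0]>95)&(hsv[...,0]<125)&(hsv[...,1]>100)&(hsv[...,2]>60)).astype(np.uint8);m[:140]=0;m[225:]=0;m[:,:225]=0;m[:,355:]=0
k,l,st,cc=cv2.connectedComponentsWithStats(m)
for j in range(1,k):
    if st[j,4]<60: continue
    t=W[l==j]; r=cv2.minAreaRect(t[:,:2].astype(np.float32)); print("pocket",cc[j].round(),st[j,4],np.round(r[0],1),np.round(r[1],1),round(r[2],1),"z",np.median(t[:,2]).round(1))
for nm,WW in(("top",W),("scene",S)):
    c=np.array(W[181,291,:2]);t=WW[(np.hypot(*(WW[...,:2]-c).transpose(2,0,1))<165)&(WW[...,2]>12)&(WW[...,2]<24)]
    r=cv2.minAreaRect(t[:,:2].astype(np.float32));print("tray",nm,np.round(r[0],1),np.round(r[1],1),r[2],np.median(t[:,2]))
E
```

```text
a [393.4 389.2] [ 95.5 128.8] ang 0.3 ztop [13.  18.5] table -0.7 scene c [[389.4, 386.8], [44.5, 33.4]] 16.7
b [424.5 281.9] [ 96.9 141.1] ang 177.1 ztop [13.6 19.2] table -0.3 scene c [[425.0, 280.6], [63.3, 35.4]] 16.9
c [466.1 192.3] [ 97.1 136.7] ang 2.6 ztop [14.  19.6] table -0.1 scene c [[464.5, 190.1], [98.1, 34.4]] 16.6
d [488.9  68.4] [ 99.7 135.3] ang 178.5 ztop [13.7 18.6] table -0.1 scene c [[485.5, 67.5], [35.0, 78.4]] 16.4
pocket [327. 167.] 656 [446.6 244.7] [ 85.8 482.2] 79.2 z 9.5
pocket [303. 175.] 326 [606.7 272.7] [52.1 46.5] 17.9 z 9.5
pocket [278. 184.] 448 [420.7 321. ] [402.4  56.5] 4.8 z 9.7
pocket [254. 192.] 574 [413.6 358.4] [391.6  51. ] 15.0 z 9.7
tray top [579. 297.] [296.1 280.1] 20.019689559936523 17.566947606095255
tray scene [567.6 284.3] [265.  303.1] 35.59138488769531 16.861522031636355
```

View pics/crop.png

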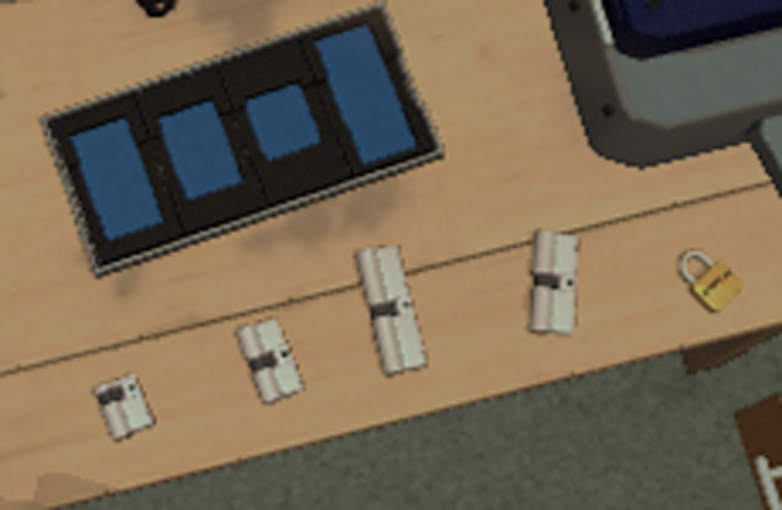

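```bash
cat >> h.py <<'E'
def onplane(n,px,z):
    c=camera_params(n);K=np.array(c["camera_matrix"]);T=np.array(c["world_from_camera"])
    px=np.asarray(px,float);r=np.c_[px,np.ones(len(px))]@np.linalg.inv(K).T@T[:3,:3].T
    return (T[:3,3]+r*((z-T[2,3])/r[:,2])[:,None])[:,:2]
def rect(q):
    r=cv2.minAreaRect(q.astype(np.float32));b=cv2.boxPoints(r);L=[np.linalg.norm(b[0]-b[1]),np.linalg.norm(b[1]-b[2])]
    i=int(L[1]>L[0]);e=b[i+1]-b[i];a=np.degrees(np.arctan2(e[1],e[0]));a=(a+90)%180-90
    return np.round(r[0],1),np.round(sorted(L),1),round(float(a),1)
def blob(m,seed):
    k,l,st,cc=cv2.connectedComponentsWithStats(m.astype(np.uint8),connectivity=4)
    near=[j for j in range(1,k) if st[j,4]>40]
    j=min(near,key=lambda j:np.hypot(*(cc[j]-seed)));v,u=np.where(l==j);return np.c_[u,v],cc[j].round()
E
python3 - <<'E'
from h import *
Z={n:np.load(n+"0.npz") for n in("top","scene")}
seeds={40:(256,260),58:(299,246),94:(335,231),76:(383,222)}
pk={76:(254,192),58:(278,184),40:(303,175),94:(327,167)}
for n in Z:
    p,d=Z[n]["p"],Z[n]["d"];W=cloud(n,d);hsv=cv2.cvtColor(p,cv2.COLOR_RGB2HSV)
    f=cv2.medianBlur(W[...,2].astype(np.float32),3)
    met=(f>6)&(f<25)&(d>0)
    blue=(hsv[...,0]>95)&(hsv[...,0]<125)&(hsv[...,1]>100)&(hsv[...,2]>60)
    for L,s in seeds.items():
        if n=="scene": s=proj(n,onplane("top",[s],10)[0].tolist()+[10])
        px,c=blob(met,s); t=W[px[:,1],px[:,0]];print(n,"cyl",L,c,len(px),"depth",rect(t[:,:2]),"plane",rect(onplane(n,px,12)),"z95",np.percentile(t[:,2],95).round(1))
    for L,s in pk.items():
        if n=="scene": s=proj(n,onplane("top",[s],9)[0].tolist()+[9])
        px,c=blob(blue,s); t=W[px[:,1],px[:,0]];print(n,"pocket",L,c,len(px),"plane",rect(onplane(n,px,9)),"z",np.median(t[:,2]).round(1))
E
```

```text
top cyl 40 [256. 259.] 212 depth (array([387.8, 387.7]), array([33.1, 41.3], dtype=float32), 22.4) plane (array([387.6, 387.8]), array([33.1, 40.9], dtype=float32), 22.8) z95 18.7
top cyl 58 [299. 245.] 299 depth (array([423.8, 280.6]), array([33. , 59.1], dtype=float32), 21.7) plane (array([424. , 280.8]), array([32.8, 59.4], dtype=float32), 22.1) z95 19.5
top cyl 94 [335. 231.] 483 depth (array([464. , 189.9]), array([35. , 95.4], dtype=float32), 13.4) plane (array([463.4, 191. ]), array([33.1, 96.1], dtype=float32), 13.4) z95 19.6
top cyl 76 [382. 223.] 388 depth (array([486.2,  69.4]), array([32.9, 80.2], dtype=float32), -3.9) plane (array([486.,  70.]), array([33. , 78.1], dtype=float32), -2.1) z95 18.8
top pocket 76 [254. 192.] 574 plane (array([560.8, 398.1]), array([45.6, 86.7], dtype=float32), 19.7) z 9.7
top pocket 58 [278. 184.] 448 plane (array([584.2, 335.5]), array([45.8, 68.5], dtype=float32), 19.8) z 9.7
top pocket 40 [303. 175.] 326 plane (array([607.6, 272.8]), array([45.7, 50.1], dtype=float32), 19.8) z 9.5
top pocket 94 [327. 167.] 656 plane (array([630.3, 209.9])
[... 523 characters left out ...]
e (array([463.8, 188.3]), array([ 39.2, 102. ], dtype=float32), 14.3) z95 16.6
scene cyl 76 [323. 261.] 274 depth (array([485.7,  66.8]), array([32.9, 78. ], dtype=float32), -6.1) plane (array([485.3,  67.3]), array([39. , 80.1], dtype=float32), -4.9) z95 16.4
scene pocket 76 [286. 199.] 115 plane (array([567.6, 399.2]), array([39.1, 70.5], dtype=float32), 22.3) z 8.6
scene pocket 58 [303. 206.] 104 plane (array([590.8, 335.4]), array([40.7, 52.7], dtype=float32), 22.3) z 8.8
scene pocket 40 [320. 213.] 81 plane (array([613.7, 272.6]), array([36. , 41.1], dtype=float32), -72.3) z 8.4
scene pocket 94 [338. 221.] 204 plane (array([637.2, 209.8]), array([42.8, 89.8], dtype=float32), 18.7) z 8.6
```

The sizes and heights match the text (cylinder tops about 17 mm, pocket floors about 9 mm). From left to right in the crop the cylinders are 40 (125,406), 58 (270,360), 94 (392,310) and 76 (554,282). The pockets are 76 (117,180), 58 (200,150), 40 (283,122) and 94 (366,95). I'll start with the 40.

```bash
cat >> h.py <<'E'
from scipy.spatial.transform import Rotation as R
CYL={40:(388,387,22.4),58:(424.3,280.3,22),94:(464,190,13.5),76:(486,69,-3.5)}
POK={76:(561,398,20),58:(584.3,335.3,20),40:(607.5,272.7,20),94:(630.7,210,20)}
def go(*targets):
    from rig import sensors
    s=sensors.sense();M=R.from_euler("xyz",s["tcp_rot"])
    print("t",round(s["clock"],2),"at",s["eef_pos"].round(1),np.degrees(s["tcp_rot"]).round(1),"q6",s["qpos"][5].round(2),"open",round(s["opening"]*85.4,1),"F",s["contact_force"].round(1),"grip",round(s["grasp_force"],1))
    for x,y,z,yaw in targets:
        v=M.inv().apply(np.array([x,y,z])-s["eef_pos"])/1000
        r=(M.inv()*R.from_euler("xyz",[180,0,yaw+180],degrees=True)).as_rotvec()
        print("->",(x,y,z,yaw),r.round(3),v.round(4))
E
python3 -c "
from h import *
x,y,a=CYL[40]
go((x,y,200,a),(x,y,60,a),(x,y,3,a))"
```

```text
t 0.1 at [151.4 606.  230.6] [-179.9    0.   166. ] q6 -0.0 open 85.5 F [ 0.8  0.2 -0.2] grip 0.0
-> (388, 387, 200, 22.4) [-0.001 -0.    -0.636] [-0.2826 -0.155   0.0308]
-> (388, 387, 60, 22.4) [-0.001 -0.    -0.636] [-0.2826 -0.1549  0.1708]
-> (388, 387, 3, 22.4) [-0.001 -0.    -0.636] [-0.2826 -0.1548  0.2278]
```

The rows are not in the units I measure in: shifts go in shares of 0.5 m and turns go in shares of pi rad. I convert before sending: -0.2826 m / 0.5 = -0.5652, -0.155 m / 0.5 = -0.31, -0.636 rad / 3.1416 = -0.2024.

Emit:
move_arm([
  [0,0,-0.0573,-0.1,-0.054,0.012,0.06],
  [0,0,-0.1146,-0.2,-0.11,0.024,0.06],
  [0,0,-0.1592,-0.3,-0.164,0.036,0.06],
  [0,0,-0.2024,-0.4,-0.22,0.05,0.06],
  [0,0,-0.2024,-0.5,-0.274,0.06,0.06],
  [0,0,-0.2024,-0.5652,-0.31,0.08,0.06],
  [0,0,-0.2024,-0.5652,-0.31,0.18,0.06],
  [0,0,-0.2024,-0.5652,-0.31,0.28,0.06],
], grip_force=50)

```text
clock: 1.1
eef_pos: [388.8, 387.1, 90.4]
tcp_rot: [3.141, 0.001, -2.752]
contact_force: [0.2, -0.7, 0.5]
opening: 0.7
grasp_force: 0.0
```

Converted, 0.03 m / 0.5 = 0.06.

Emit:
move_arm([
  [0,0,0,0,0,0.06,0.06],
  [0,0,0,0,0,0.06,0.06],
  [0,0,0,0,0,0.06,0.06],
])

```text
clock: 1.48
eef_pos: [388.6, 388.0, 62.2]
tcp_rot: [3.141, 0.001, -2.75]
contact_force: [0.0, 1.3, -0.4]
opening: 0.7
grasp_force: 0.0
```

```bash
python3 -c "
from h import *
from rig import grab_frame
p,d=grab_frame('scene');cv2.imwrite('pics/s1.png',cv2.resize(p[150:290,180:400,::-1],None,fx=3.5,fy=3.5))
x,y,a=CYL[40]
go((x,y,30,a),(x,y,3,a))"
```

```text
t 1.52 at [388.8 388.3  62.7] [ 1.800e+02  1.000e-01 -1.576e+02] q6 -1.18 open 60.3 F [-0.3  1.  -0.4] grip 0.0
-> (388, 387, 30, 22.4) [0.001 0.002 0.   ] [ 0.0013 -0.0009  0.0327]
-> (388, 387, 3, 22.4) [0.001 0.002 0.   ] [ 0.0014 -0.0009  0.0597]
```

View pics/s1.png

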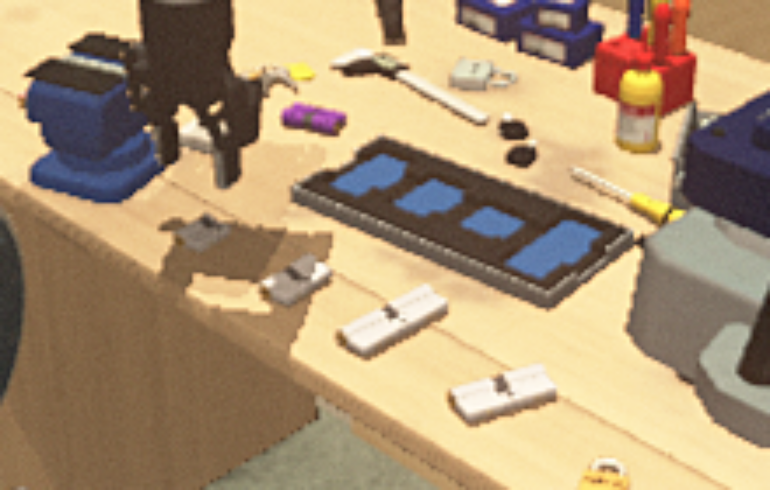

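The open gripper stands over cylinder 40 at crop pixel (200,230). Next it descends and closes.

Converted, 0.059 m / 0.5 = 0.118, 0.05 m / 0.5 = 0.1.

Emit:
move_arm([
  [0,0,0,0.002,-0.002,0.06,0.06],
  [0,0,0,0.002,-0.002,0.1,0.06],
  [0,0,0,0.002,-0.002,0.118,0.06],
  [0,0,0,0.002,-0.002,0.118,0.06],
  [0,0,0,0.002,-0.002,0.118,0.035],
  [0,0,0,0.002,-0.002,0.118,0.025],
  [0,0,0,0.002,-0.002,0.118,0.025],
  [0,0,0,0.002,-0.002,0.118,0.025],
])

```text
clock: 2.52
eef_pos: [388.1, 386.9, 3.5]
tcp_rot: [3.141, 0.002, -2.75]
contact_force: [-0.5, -0.9, 6.7]
opening: 0.368
grasp_force: 49.5
```

```bash
python3 -c "
from h import *
x,y,a=POK[40]
go((388,387,90,22.4),(x,y,90,a),(x,y,30,a),(x,y,13,a))"
```

```text
t 2.52 at [388.1 386.9   3.5] [ 1.800e+02  1.000e-01 -1.576e+02] q6 -1.18 open 31.4 F [-0.5 -0.9  6.7] grip 49.5
-> (388, 387, 90, 22.4) [0.001 0.002 0.   ] [-0.0001  0.0002 -0.0865]
-> (607.5, 272.7, 90, 20) [0.001 0.002 0.042] [-0.1594 -0.1891 -0.0863]
-> (607.5, 272.7, 30, 20) [0.001 0.002 0.042] [-0.1593 -0.1892 -0.0263]
-> (607.5, 272.7, 13, 20) [0.001 0.002 0.042] [-0.1593 -0.1892 -0.0093]
```

Converted, -0.189 m / 0.5 = -0.378, -0.159 m / 0.5 = -0.318, 0.042 rad / 3.1416 = 0.0134.

Emit:
move_arm([
  [0,0,0,0,0,-0.06,0.025],
  [0,0,0,0,0,-0.15,0.025],
  [0,0,0.0134,-0.08,-0.094,-0.17,0.025],
  [0,0,0.0134,-0.16,-0.19,-0.17,0.025],
  [0,0,0.0134,-0.24,-0.284,-0.17,0.025],
  [0,0,0.0134,-0.318,-0.378,-0.15,0.025],
  [0,0,0.0134,-0.318,-0.378,-0.09,0.025],
  [0,0,0.0134,-0.318,-0.378,-0.09,0.025],
])

```text
clock: 3.52
eef_pos: [605.0, 270.7, 45.3]
tcp_rot: [-3.141, -0.005, -2.794]
contact_force: [-0.2, -1.2, -1.3]
opening: 0.371
grasp_force: 50.6
```

```bash
python3 -c "
from h import *
from rig import grab_frame
p,d=grab_frame('scene');cv2.imwrite('pics/s2.png',cv2.resize(p[150:290,220:400,::-1],None,fx=4,fy=4))
x,y,a=POK[40]
go((x,y,30,a),(x,y,13,a))"
```

```text
t 3.58 at [605.5 271.6  46.7] [-1.8e+02 -1.0e-01 -1.6e+02] q6 -1.5 open 31.5 F [-0.2  0.2 -1.9] grip 50.6
-> (607.5, 272.7, 30, 20) [-0.    -0.003 -0.   ] [-0.0023  0.0004  0.0167]
-> (607.5, 272.7, 13, 20) [-0.    -0.003 -0.   ] [-0.0023  0.0004  0.0337]
```

View pics/s2.png

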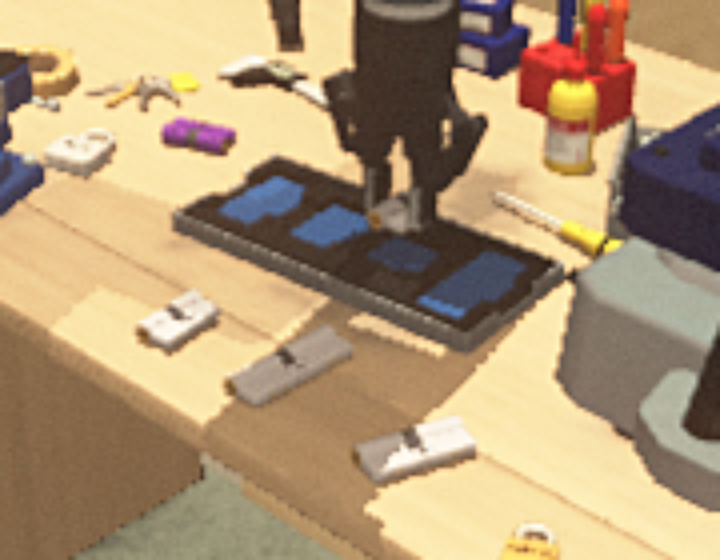

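The cylinder hangs level over the 40 pocket (crop pixel (398,215)). Lower, release and lift.

Converted, -0.05 m / 0.5 = -0.1, 0.034 m / 0.5 = 0.068.

Emit:
move_arm([
  [0,0,0,-0.004,0,0.03,0.025],
  [0,0,0,-0.004,0,0.054,0.025],
  [0,0,0,-0.004,0,0.068,0.025],
  [0,0,0,-0.004,0,0.068,0.025],
  [0,0,0,-0.004,0,0.068,0.045],
  [0,0,0,-0.004,0,0.068,0.045],
  [0,0,0,-0.004,0,0,0.045],
  [0,0,0,-0.004,0,-0.1,0.045],
])

```text
clock: 4.58
eef_pos: [607.4, 272.3, 96.8]
tcp_rot: [-3.141, -0.003, -2.792]
contact_force: [0.9, -0.5, 0.2]
opening: 0.528
grasp_force: 0.0
```

```bash
python3 -c "
from h import *
x,y,a=CYL[58]
go((x,y,90,a),(x,y,30,a),(x,y,3,a))"
```

```text
t 4.58 at [607.4 272.3  96.8] [-180.    -0.2 -160. ] q6 -1.5 open 45.1 F [ 0.9 -0.5  0.2] grip 0.0
-> (424.3, 280.3, 90, 22) [-0.    -0.003 -0.035] [0.1693 0.0702 0.0073]
-> (424.3, 280.3, 30, 22) [-0.    -0.003 -0.035] [0.1691 0.0702 0.0673]
-> (424.3, 280.3, 3, 22) [-0.    -0.003 -0.035] [0.169  0.0702 0.0943]
```

Converted, 0.169 m / 0.5 = 0.338, 0.15 m / 0.5 = 0.3, -0.035 rad / 3.1416 = -0.0111.

Emit:
move_arm([
  [0,0,-0.0111,0.1,0.04,0,0.06],
  [0,0,-0.0111,0.2,0.08,0,0.06],
  [0,0,-0.0111,0.3,0.12,0,0.06],
  [0,0,-0.0111,0.338,0.14,0.02,0.06],
  [0,0,-0.0111,0.338,0.14,0.09,0.06],
  [0,0,-0.0111,0.338,0.14,0.12,0.06],
  [0,0,-0.0111,0.338,0.14,0.12,0.06],
  [0,0,-0.0111,0.338,0.14,0.12,0.06],
])

```text
clock: 5.58
eef_pos: [426.5, 281.0, 37.9]
tcp_rot: [3.141, 0.001, -2.758]
contact_force: [0.0, 0.2, -0.3]
opening: 0.706
grasp_force: 0.0
```

Run:
```python
from h import *
from rig import grab_frame
x,y,a=CYL[58]
p,d=grab_frame('top');W=cloud('top',d)
cv2.imwrite('pics/t2.png',cv2.resize(p[140:290,220:450,::-1],None,fx=3.4,fy=3.4))
go((x,y,30,a),(x,y,3,a))
```

```text
t 5.62 at [426.6 281.   38. ] [ 1.80e+02  1.00e-01 -1.58e+02] q6 -1.37 open 59.9 F [ 0.3 -0.2  0.5] grip 0.0
-> (424.3, 280.3, 30, 22) [ 0.     0.001 -0.   ] [0.0024 0.0002 0.008 ]
-> (424.3, 280.3, 3, 22) [ 0.     0.001 -0.   ] [0.0024 0.0002 0.035 ]
```

View pics/t2.png

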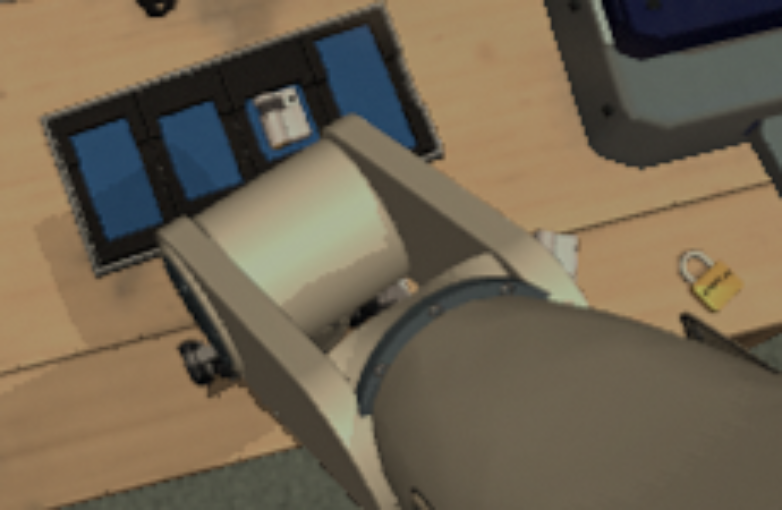

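Cylinder 40 lies in its pocket at crop (283,118), a few mm from centre. The gripper is now over the 58.

Converted, 0.035 m / 0.5 = 0.07, 0.0024 m / 0.5 = 0.0048.

Emit:
move_arm([
  [0,0,0,0.0048,0,0.02,0.06],
  [0,0,0,0.0048,0,0.054,0.06],
  [0,0,0,0.0048,0,0.07,0.06],
  [0,0,0,0.0048,0,0.07,0.06],
  [0,0,0,0.0048,0,0.07,0.035],
  [0,0,0,0.0048,0,0.07,0.025],
  [0,0,0,0.0048,0,0.07,0.025],
  [0,0,0,0.0048,0,0.07,0.025],
])

```text
clock: 6.62
eef_pos: [423.8, 280.0, 2.7]
tcp_rot: [3.141, 0.001, -2.757]
contact_force: [-1.5, 0.3, 6.2]
opening: 0.369
grasp_force: 50.3
```

```bash
python3 -c "
from h import *
x,y,a=POK[58]
go((x,y,90,a),(x,y,45,a),(x,y,13,a))"
```

```text
t 6.62 at [423.8 280.    2.7] [ 180.    0. -158.] q6 -1.37 open 31.5 F [-1.5  0.3  6.2] grip 50.3
-> (584.3, 335.3, 90, 20) [0.    0.001 0.035] [-0.1696 -0.0089 -0.0871]
-> (584.3, 335.3, 45, 20) [0.    0.001 0.035] [-0.1696 -0.009  -0.0421]
-> (584.3, 335.3, 13, 20) [0.    0.001 0.035] [-0.1696 -0.009  -0.0101]
```

Converted, -0.17 m / 0.5 = -0.34, -0.009 m / 0.5 = -0.018, 0.035 rad / 3.1416 = 0.0111.

Emit:
move_arm([
  [0,0,0,0,0,-0.06,0.025],
  [0,0,0,0,0,-0.15,0.025],
  [0,0,0.0111,-0.1,-0.006,-0.17,0.025],
  [0,0,0.0111,-0.2,-0.012,-0.17,0.025],
  [0,0,0.0111,-0.3,-0.018,-0.15,0.025],
  [0,0,0.0111,-0.34,-0.018,-0.1,0.025],
  [0,0,0.0111,-0.34,-0.018,-0.08,0.025],
  [0,0,0.0111,-0.34,-0.018,-0.08,0.025],
])

```text
clock: 7.62
eef_pos: [582.7, 334.3, 41.0]
tcp_rot: [-3.141, -0.003, -2.792]
contact_force: [0.3, 0.2, -0.8]
opening: 0.369
grasp_force: 50.4
```

```bash
python3 -c "
from h import *
x,y,a=POK[58]
go((x,y,30,a),(x,y,12.3,a))"
```

```text
t 7.62 at [582.7 334.3  41. ] [-180.    -0.2 -160. ] q6 -1.4 open 31.5 F [ 0.3  0.2 -0.8] grip 50.4
-> (584.3, 335.3, 30, 20) [-0.001 -0.003  0.   ] [-0.0019  0.0004  0.011 ]
-> (584.3, 335.3, 12.3, 20) [-0.001 -0.003  0.   ] [-0.002   0.0004  0.0287]
```

Converted, -0.05 m / 0.5 = -0.1, -0.001 m / 0.5 = -0.002.

Emit:
move_arm([
  [0,0,0,-0.002,0,0.024,0.025],
  [0,0,0,-0.002,0,0.046,0.025],
  [0,0,0,-0.002,0,0.058,0.025],
  [0,0,0,-0.002,0,0.058,0.025],
  [0,0,0,-0.002,0,0.058,0.045],
  [0,0,0,-0.002,0,0.058,0.045],
  [0,0,0,-0.002,0,0,0.045],
  [0,0,0,-0.002,0,-0.1,0.045],
])

```text
clock: 8.62
eef_pos: [584.3, 334.9, 91.7]
tcp_rot: [-3.141, -0.003, -2.792]
contact_force: [0.9, 0.4, 1.1]
opening: 0.527
grasp_force: 0.0
```

```bash
python3 -c "
from h import *
x,y,a=CYL[94]
go((x,y,90,a),(x,y,40,a),(x,y,3,a))"
```

```text
t 8.62 at [584.3 334.9  91.7] [-180.    -0.2 -160. ] q6 -1.4 open 45.0 F [0.9 0.4 1.1] grip 0.0
-> (464, 190, 90, 13.5) [-0.001 -0.003  0.114] [ 0.1626 -0.095   0.0023]
-> (464, 190, 40, 13.5) [-0.001 -0.003  0.114] [ 0.1625 -0.095   0.0523]
-> (464, 190, 3, 13.5) [-0.001 -0.003  0.114] [ 0.1624 -0.0949  0.0893]
```

Converted, 0.163 m / 0.5 = 0.326, -0.095 m / 0.5 = -0.19, 0.114 rad / 3.1416 = 0.0363.

Emit:
move_arm([
  [0,0,0.0127,0.1,-0.058,0,0.06],
  [0,0,0.0255,0.2,-0.116,0,0.06],
  [0,0,0.0363,0.3,-0.174,0,0.06],
  [0,0,0.0363,0.326,-0.19,0.02,0.06],
  [0,0,0.0363,0.326,-0.19,0.08,0.06],
  [0,0,0.0363,0.326,-0.19,0.104,0.06],
  [0,0,0.0363,0.326,-0.19,0.104,0.06],
  [0,0,0.0363,0.326,-0.19,0.104,0.06],
])

```text
clock: 9.62
eef_pos: [465.5, 191.0, 40.7]
tcp_rot: [3.141, 0.001, -2.906]
contact_force: [-0.5, 0.4, 0.4]
opening: 0.704
grasp_force: 0.0
```

```bash
python3 -c "
from h import *
x,y,a=CYL[94]
go((x,y,3,a))"
```

```text
t 9.62 at [465.5 191.   40.7] [ 180.     0.  -166.5] q6 -1.42 open 60.1 F [-0.5  0.4  0.4] grip 0.0
-> (464, 190, 3, 13.5) [ 0.     0.001 -0.   ] [ 0.0017 -0.0007  0.0377]
```

Converted, 0.037 m / 0.5 = 0.074, -0.0007 m / 0.5 = -0.0014.

Emit:
move_arm([
  [0,0,0,0.003,-0.0014,0.024,0.06],
  [0,0,0,0.003,-0.0014,0.056,0.06],
  [0,0,0,0.003,-0.0014,0.074,0.06],
  [0,0,0,0.003,-0.0014,0.074,0.06],
  [0,0,0,0.003,-0.0014,0.074,0.035],
  [0,0,0,0.003,-0.0014,0.074,0.025],
  [0,0,0,0.003,-0.0014,0.074,0.025],
  [0,0,0,0.003,-0.0014,0.074,0.025],
])

```text
clock: 10.62
eef_pos: [463.8, 189.7, 3.8]
tcp_rot: [3.141, 0.001, -2.906]
contact_force: [-1.3, 0.1, 6.6]
opening: 0.369
grasp_force: 50.1
```

```bash
python3 -c "
from h import *
x,y,a=POK[94]
go((x,y,90,a),(x,y,45,a))"
```

```text
t 10.62 at [463.8 189.7   3.8] [ 1.800e+02  1.000e-01 -1.665e+02] q6 -1.42 open 31.5 F [-1.3  0.1  6.6] grip 50.1
-> (630.7, 210, 90, 20) [ 0.     0.001 -0.114] [-0.1671 -0.0191 -0.086 ]
-> (630.7, 210, 45, 20) [ 0.     0.001 -0.114] [-0.1671 -0.0191 -0.041 ]
```

Converted, -0.168 m / 0.5 = -0.336, -0.15 m / 0.5 = -0.3, -0.114 rad / 3.1416 = -0.0363.

Emit:
move_arm([
  [0,0,0,0,0,-0.06,0.025],
  [0,0,0,0,0,-0.15,0.025],
  [0,0,-0.0159,-0.1,-0.012,-0.17,0.025],
  [0,0,-0.0363,-0.2,-0.024,-0.17,0.025],
  [0,0,-0.0363,-0.3,-0.036,-0.15,0.025],
  [0,0,-0.0363,-0.336,-0.038,-0.1,0.025],
  [0,0,-0.0363,-0.336,-0.038,-0.08,0.025],
  [0,0,-0.0363,-0.336,-0.038,-0.08,0.025],
])

```text
clock: 11.62
eef_pos: [629.2, 209.6, 42.0]
tcp_rot: [3.141, -0.004, -2.792]
contact_force: [0.5, -0.2, -2.4]
opening: 0.369
grasp_force: 50.8
```

```bash
python3 -c "
from h import *
x,y,a=POK[94]
go((x,y,13.3,a))"
```

```text
t 11.62 at [629.2 209.6  42. ] [ 180.    -0.2 -160. ] q6 -1.6 open 31.5 F [ 0.5 -0.2 -2.4] grip 50.8
-> (630.7, 210, 13.3, 20) [ 0.    -0.004  0.   ] [-0.0016 -0.0002  0.0287]
```

Converted, -0.05 m / 0.5 = -0.1, 0.029 m / 0.5 = 0.058.

Emit:
move_arm([
  [0,0,0,-0.002,0,0.024,0.025],
  [0,0,0,-0.002,0,0.046,0.025],
  [0,0,0,-0.002,0,0.058,0.025],
  [0,0,0,-0.002,0,0.058,0.025],
  [0,0,0,-0.002,0,0.058,0.045],
  [0,0,0,-0.002,0,0.058,0.045],
  [0,0,0,-0.002,0,0,0.045],
  [0,0,0,-0.002,0,-0.1,0.045],
])

```text
clock: 12.62
eef_pos: [631.0, 210.1, 92.7]
tcp_rot: [3.142, -0.003, -2.792]
contact_force: [0.7, -0.1, -0.3]
opening: 0.529
grasp_force: 0.0
```

```bash
python3 -c "
from h import *
x,y,a=CYL[76]
go((x,y,90,a),(x,y,40,a))"
```

```text
t 12.62 at [631.  210.1  92.7] [ 180.    -0.2 -160. ] q6 -1.6 open 45.2 F [ 0.7 -0.1 -0.3] grip 0.0
-> (486, 69, 90, -3.5) [-0.001 -0.003  0.41 ] [ 0.1845 -0.0829  0.0033]
-> (486, 69, 40, -3.5) [-0.001 -0.003  0.41 ] [ 0.1844 -0.0829  0.0533]
```

Converted, 0.185 m / 0.5 = 0.37, 0.15 m / 0.5 = 0.3, 0.41 rad / 3.1416 = 0.1305.

Emit:
move_arm([
  [0,0,0.0477,0.1,-0.044,0,0.06],
  [0,0,0.0955,0.2,-0.09,0,0.06],
  [0,0,0.1305,0.3,-0.134,0,0.06],
  [0,0,0.1305,0.37,-0.166,0.02,0.06],
  [0,0,0.1305,0.37,-0.166,0.08,0.06],
  [0,0,0.1305,0.37,-0.166,0.106,0.06],
  [0,0,0.1305,0.37,-0.166,0.106,0.06],
  [0,0,0.1305,0.37,-0.166,0.106,0.06],
])

```text
clock: 13.62
eef_pos: [487.6, 69.6, 40.8]
tcp_rot: [3.141, 0.001, 3.081]
contact_force: [0.4, -0.1, 0.8]
opening: 0.7
grasp_force: 0.0
```

```bash
python3 -c "
from h import *
x,y,a=CYL[76]
go((x,y,3,a))"
```

```text
t 13.62 at [487.6  69.6  40.8] [180.    0.  176.5] q6 -1.37 open 59.8 F [ 0.4 -0.1  0.8] grip 0.0
-> (486, 69, 3, -3.5) [0.    0.001 0.001] [ 0.0016 -0.0007  0.0378]
```

Converted, 0.037 m / 0.5 = 0.074, -0.0007 m / 0.5 = -0.0014.

Emit:
move_arm([
  [0,0,0,0.003,-0.0014,0.024,0.06],
  [0,0,0,0.003,-0.0014,0.056,0.06],
  [0,0,0,0.003,-0.0014,0.074,0.06],
  [0,0,0,0.003,-0.0014,0.074,0.06],
  [0,0,0,0.003,-0.0014,0.074,0.035],
  [0,0,0,0.003,-0.0014,0.074,0.025],
  [0,0,0,0.003,-0.0014,0.074,0.025],
  [0,0,0,0.003,-0.0014,0.074,0.025],
])

```text
clock: 14.62
eef_pos: [485.6, 68.6, 3.8]
tcp_rot: [3.141, 0.001, 3.081]
contact_force: [-0.8, 0.4, 6.2]
opening: 0.366
grasp_force: 50.1
```

```bash
python3 -c "
from h import *
x,y,a=POK[76]
go((x,y,90,a),(x,y,45,a))"
```

```text
t 14.62 at [485.6  68.6   3.8] [180.    0.  176.5] q6 -1.37 open 31.2 F [-0.8  0.4  6.2] grip 50.1
-> (561, 398, 90, 20) [-0.     0.001 -0.41 ] [-0.0553  0.3334 -0.0861]
-> (561, 398, 45, 20) [-0.     0.001 -0.41 ] [-0.0553  0.3333 -0.0411]
```

Converted, 0.333 m / 0.5 = 0.666, 0.275 m / 0.5 = 0.55, -0.41 rad / 3.1416 = -0.1305.

Emit:
move_arm([
  [0,0,0,0,0,-0.06,0.025],
  [0,0,0,0,0,-0.16,0.025],
  [0,0,-0.0255,-0.018,0.11,-0.172,0.025],
  [0,0,-0.0509,-0.036,0.22,-0.172,0.025],
  [0,0,-0.0764,-0.054,0.33,-0.172,0.025],
  [0,0,-0.1019,-0.072,0.44,-0.172,0.025],
  [0,0,-0.1305,-0.092,0.55,-0.172,0.025],
  [0,0,-0.1305,-0.11,0.666,-0.172,0.025],
])

```text
clock: 15.62
eef_pos: [560.4, 399.2, 89.0]
tcp_rot: [-3.141, -0.0, -2.791]
contact_force: [0.1, 0.2, -2.1]
opening: 0.366
grasp_force: 50.7
```

Converted, 0.046 m / 0.5 = 0.092, 0.02 m / 0.5 = 0.04.

Emit:
move_arm([
  [0,0,0,0,0,0.04,0.025],
  [0,0,0,0,0,0.092,0.025],
  [0,0,0,0,0,0.092,0.025],
  [0,0,0,0,0,0.092,0.025],
])

```text
clock: 16.12
eef_pos: [560.5, 397.1, 43.7]
tcp_rot: [-3.142, -0.0, -2.793]
contact_force: [0.4, -0.4, -1.8]
opening: 0.368
grasp_force: 50.6
```

```bash
python3 -c "
from h import *
x,y,a=POK[76]
go((x,y,13.3,a))"
```

```text
t 16.12 at [560.5 397.1  43.7] [-180.   -0. -160.] q6 -1.31 open 31.4 F [ 0.4 -0.4 -1.8] grip 50.6
-> (561, 398, 13.3, 20) [-0. -0. -0.] [-0.0007  0.0007  0.0304]
```

Converted, -0.06 m / 0.5 = -0.12, 0.031 m / 0.5 = 0.062.

Emit:
move_arm([
  [0,0,0,-0.001,0.001,0.026,0.025],
  [0,0,0,-0.001,0.001,0.048,0.025],
  [0,0,0,-0.001,0.001,0.062,0.025],
  [0,0,0,-0.001,0.001,0.062,0.025],
  [0,0,0,-0.001,0.001,0.062,0.045],
  [0,0,0,-0.001,0.001,0.062,0.045],
  [0,0,0,-0.001,0.001,0,0.045],
  [0,0,0,-0.001,0.001,-0.12,0.045],
])

```text
clock: 17.12
eef_pos: [559.1, 397.2, 101.4]
tcp_rot: [-3.14, -0.005, -2.792]
contact_force: [0.3, 0.9, 1.1]
opening: 0.529
grasp_force: 0.0
```

Converted, -0.26 m / 0.5 = -0.52, -0.23 m / 0.5 = -0.46.

Emit:
move_arm([
  [0,0,0,0.1,0,-0.1,0.06],
  [0,0,0,0.2,0,-0.2,0.06],
  [0,0,0,0.24,-0.1,-0.2,0.06],
  [0,0,0,0.26,-0.22,-0.2,0.06],
  [0,0,0,0.28,-0.34,-0.2,0.06],
  [0,0,0,0.3,-0.46,-0.2,0.06],
  [0,0,0,0.3,-0.52,-0.2,0.06],
  [0,0,0,0.3,-0.52,-0.2,0.06],
])

```text
clock: 18.12
eef_pos: [509.3, 100.9, 203.4]
tcp_rot: [-3.141, 0.0, -2.795]
contact_force: [-0.3, 0.4, -0.3]
opening: 0.703
grasp_force: 0.0
```

Run:
```python
from h import *
from rig import grab_frame
go()
p,d=grab_frame('top');W=cloud('top',d);np.savez("top1.npz",p=p,d=d)
cv2.imwrite('pics/t3.png',cv2.resize(p[140:290,220:450,::-1],None,fx=3.4,fy=3.4))
hsv=cv2.cvtColor(p,cv2.COLOR_RGB2HSV)
br=(hsv[...,1]<70)&(hsv[...,2]>110)
for L,(x,y,a) in POK.items():
    near=np.hypot(W[...,0]-x,W[...,1]-y)<55
    px,c=blob(br&near,proj('top',[x,y,20]))
    t=W[px[:,1],px[:,0]];r=rect(onplane('top',px,21));print(L,c,r,"off",np.round(r[0]-[x,y],1),"z",np.percentile(t[:,2],[10,50,95]).round(1))
```

```text
t 18.12 at [509.3 100.9 203.4] [-180.     0.  -160.2] q6 -1.72 open 60.1 F [-0.3  0.4 -0.3] grip 0.0
76 [254. 191.] (array([561. , 397.4]), array([31.1, 76.1], dtype=float32), 20.2) off [ 0.  -0.6] z [19.5 23.4 28.6]
58 [279. 182.] (array([586.6, 335.1]), array([31.1, 58.7], dtype=float32), 19.9) off [ 2.3 -0.2] z [19.7 23.5 29. ]
40 [304. 175.] (array([608.8, 271.8]), array([30.3, 38.8], dtype=float32), 17.3) off [ 1.3 -0.9] z [20.  23.2 27.9]
94 [327. 165.] (array([633. , 209.9]), array([30.9, 93.1], dtype=float32), 20.2) off [ 2.3 -0.1] z [19.8 23.8 29.1]
```

View pics/t3.png

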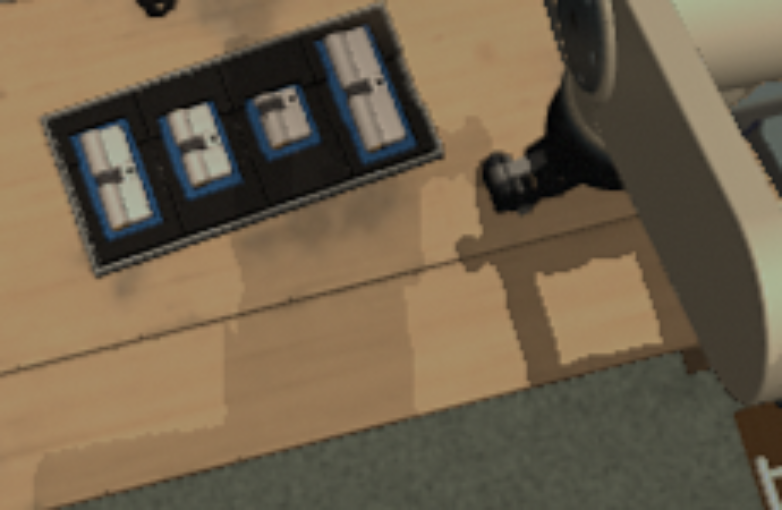

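All four cylinders lie flat inside their pockets at crop pixels (117,180), (200,147), (283,118) and (366,90). Their offsets are under 3 mm, tops are about 26 to 28 mm high as expected for the pocket floor, and the arm is clear of everything. I'm handing in the job.

```bash
python3 -c "
from rig import order
print(order.sign_off())"
```

```text
the job is handed in; nothing more can be done
None
```

All four cylinders are lying flat in their matching pockets, each measured within about 3 mm of the pocket centre. I never moved the padlocks, and the job was handed in at about 18 s; the sign-off returned no verdict.

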